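# Sweep out the carving board's juice groove

## Robot

A 6-joint arm with a two-finger parallel gripper is mounted at the origin on the work surface. World frame = base frame: x ahead of the robot, y to its left, z up, the work surface at z = 0. Lengths are in m, angles in degrees, forces in N, time in s.
With the tool pointing down it reaches from about 0.4 to 0.925 m from the base axis. Payload 12.5 kg.
Tool frame: the origin (TCP) lies on the centre line of the jaws, within the pads' length; the fingertips stand 19 mm ahead of it and the grasp point (between the pads) is the TCP (arm.tcp_to_tips is the distance from the TCP to the fingertips, in m); z points along the fingers, y is the line along which they close (so a half turn about z gives the same grasp; the last joint's range is limited). The gripper opens to 95 mm and grips with 3 to 60 N. Pads are 20 mm wide; open, the fingers measure 119 mm over their backs; the gripper's body (75 mm by 180 mm) begins 59 mm behind the grasp point.
Start: joints at [-73.144, 28.126, 89.318, -0, 62.55, -6.05], TCP at [0.243, -0.576, 0.234] pointing down, gripper open.
Joint ranges: [-177.58, 177.58], [-47.91, 125.51], [2.72, 160], [-65.01, 245.01], [3.68, 167.84], [-153.87, 153.87]. Speed limits (degrees/s): [127.2, 127.2, 159.86, 180, 180, 180].

## Interface

Orientations are given as a 3x3 rotation matrix whose columns are the frame's x, y, z axes.
In Python, from rig import arm, optics gives the robot as it stands. The module is installed in compiled form; this text tells all that it offers.
- The arm moves only by the tool send_rows, never from a script. Its argument "moves" is a list of rows, each a list of 2 entries, a list of its own where there are three numbers: the shift along the tool's x, y, z in mm, then the turn, a rotation vector about the tool's x, y, z in rad. A call has 1 to 20 rows; each row is the pose to reach, as a shift and turn from the pose commanded when the call began, along the tool's axes at that moment; what a row does not reach only later rows make up. A row lasts 1/12 s, in which the tool goes at most 41.7 mm and 7.16 degrees, less where a joint would pass 70% of its speed; a pose out of reach is approached as far as the arm can. A call with a gripper value outside its range is refused whole. "jaw" is the opening in per cent of the stroke, from 0 (shut) to 100 (fully open), set as the call begins (left out, the last holds). The fingers move at their own pace and stop on an object; "force" is the grip in N (left out, the last holds). Time passes only in rows, so rows that repeat a pose let the fingers close. It gives the time, the measured TCP pose, the force, the opening and the grip force at its end, in the units of the state.
- arm.get_state(): the state, without advancing time (a new reading comes with each control period).
- optics.get_image(name): name is "scene" or "top" or "wrist"; returns the picture (384x512x3 uint8, red, green, blue); there is no depth.
- optics.get_calibration(name): a dict with "fov_y" (degrees; the focal length in pixels is half the picture's height over the tangent of half this angle, whatever the lens; pixels are square), "cx", "cy" (the principal point, pixels), "extrinsics" (4x4, takes a point from world to camera coordinates); the wrist camera has in their place "hand_eye" (4x4, takes a point from camera to tool coordinates, whose origin is the TCP and whose axes are the flange's). Camera axes: x right, y up, looking along -z (the intrinsics and any distortion apply to the point x, -y, -z); pixel columns grow to the right and rows downward; lengths in m; the calibration is good to about 2 mm. A picture is of the moment at which its call begins: read the wrist's pose just before it. get_calibration takes no time and is no camera call.
- arm.sign_off(): hands the job in; it is judged then, once.
The state is a dict: "time": time; "qpos": joint angles; "joint_vel": joint speeds; "joint_torque": joint torques, N m; "position": TCP position; "orientation": TCP orientation; "contact_force": force on the tool from outside, world axes, zero at the start; "ft_torque": the same for the moment, N m; "finger_gap": finger opening in m; "grip_force": force on a finger pad.
Only numpy, scipy, OpenCV 4.12 (cv2) and the standard library are available. Lean on these libraries where they do the work, as an engineer would, in place of code of your own. Each camera call takes 0.05 s, during which the arm holds its last target. There are 200 camera calls.

## Task

Take the groove scraper (the tool with the straight square handle) out of its stand, lower its tip into the carving board's groove at the closed end, and draw it slowly, no faster than about 5 cm a second, with the tip kept down in the groove, all the way to the open end above the drip tray. Then put the scraper back upright in the stand it came from and let go. Leave the other tool in its stand.

Things in the scene. Friction and masses are not known exactly. Their poses are not given: they have to be found in the camera images.
- board: Fixed carving board, white plastic on a grey core, 240 (x) x 170 (y) x 30 mm thick; origin at the centre of its underside, on the table, z up. One straight grey-floored groove, 22 mm wide, 14 mm deep (floor at z = 16 mm), runs along x at y = +50 mm, from its closed end at x = -90 mm to the open end at the board's edge, x = +120 mm. A low dark drip tray (70 x 120 x 14 mm) is fixed against that edge.
- scraper: Groove scraper, loose, about 0.12 kg, 130 mm long, standing upright in its stand. Origin at the very tip; z runs up along the tool towards the handle. Steel pin of 8 mm diameter from the tip to z = 60 mm; round steel guard disc, 48 mm diameter, z = 60 to 66 mm; straight square black handle, 22 x 22 mm (sides square to its x and y axes), z = 66 to 130 mm.
- stand: The scraper's stand, fixed: a steel ring on four thin posts over a round foot (72 mm diameter, 8 mm thick). Origin at the centre of the foot's underside, on the table. Ring: top at z = 75 mm, 64 mm outside, hole 28 mm. The scraper's pin hangs through the hole and its guard disc rests on the ring, so its tip is at z = 15 mm, and its handle rises from z = 81 to 145 mm. An identical stand nearby holds the corer.
- corer: The other tool, loose, standing in the identical second stand: same pin length and guard disc, but a short round mushroom-shaped black knob (38 mm diameter) instead of the square handle, 108 mm long. Origin at its lower end, z up. Not to be used or disturbed.
Things that resemble listed ones, but are neither listed nor needed, are in the scene too. Leave any pink or turquoise look-alike of the scraper alone.

How it is judged (in metres and radians):
On the way, in this order (a step that is already met when the one before it is completed fails the run):
1. the scraper's tip is down in the groove at its closed end (within 45 mm of the end wall) (x of scraper in the frame of board between -0.094 and -0.045 m and y of scraper in the frame of board between 0.036 and 0.064 m and z of scraper in the frame of board between 0.01 and 0.028 m), for 0.1 s.
2. the tip, still down in the groove, passes the point 72 mm along it (x of scraper in the frame of board between -0.03 and -0.006 m and y of scraper in the frame of board between 0.036 and 0.064 m and z of scraper in the frame of board between 0.01 and 0.028 m), for 0.1 s.
3. the tip, still down in the groove, passes the point 102 mm along it (x of scraper in the frame of board between 0 and 0.024 m and y of scraper in the frame of board between 0.036 and 0.064 m and z of scraper in the frame of board between 0.01 and 0.028 m), for 0.1 s.
4. the tip, still down in the groove, passes the point 132 mm along it (x of scraper in the frame of board between 0.03 and 0.054 m and y of scraper in the frame of board between 0.036 and 0.064 m and z of scraper in the frame of board between 0.01 and 0.028 m), for 0.1 s.
5. the tip, still down in the groove, passes the point 162 mm along it (x of scraper in the frame of board between 0.06 and 0.084 m and y of scraper in the frame of board between 0.036 and 0.064 m and z of scraper in the frame of board between 0.01 and 0.028 m), for 0.1 s.
6. the tip, still down in the groove, comes to the open end (its last 25 mm, or just beyond the edge) (x of scraper in the frame of board between 0.095 and 0.15 m and y of scraper in the frame of board between 0.036 and 0.064 m and z of scraper in the frame of board between 0.01 and 0.028 m), for 0.1 s.
At the end, for the whole second after the job is handed in: The scraper is back in its own stand: tip within 18 mm of the stand's axis and 10 to 20 mm above the table (guard disc resting on the ring), upright within 8 degrees, at rest and released (horizontal distance between scraper and stand below 0.018 m and height (world z) of scraper between 0.01 and 0.02 m and angle between scraper's own z axis and vertical below 0.14 rad and linear speed of scraper below 0.02 m/s); the robot touches nothing.
It fails at once if the scraper moves faster than 0.10 m/s while its tip is down in the groove between its two ends (x of scraper in the frame of board between -0.045 and 0.095 m and y of scraper in the frame of board between 0.036 and 0.064 m and z of scraper in the frame of board between 0.01 and 0.028 m and linear speed of scraper above 0.1 m/s).
It fails at once if the corer is moved more than 30 mm (distance of corer from where it was at the start of the episode above 0.03 m).
It also fails if it takes over 64 s, if anything falls off the work surface, if the arm or the gripper's body presses on something with over 40 N, if the wrist force passes 120 N, or if a joint passes its speed limit or range.

## Working session

There is one attempt and no reset: what is moved stays moved. The work goes in short steps, Python scripts to look and compute and a tool call to move; the robot and the scene stay as the last step left them, time stands still between calls to the robot, and variables do not carry over. Pictures are saved under pics/ and viewed, at most 10 in all, crops included, and the job is handed in when it is done.

Besides the shell and the picture viewer there is one more tool, called as a command line: name --argument value ..., lists and objects as JSON in quotes. send_rows: Moves the arm, as the interface text tells. Its arguments: {"type":"object","properties":{"moves":{"type":"array","items":{"type":"array"}},"jaw":{"type":"number"},"force":{"type":"number"}},"required":["moves"]}

```bash
mkdir -p pics
python3 - <<'E'
from rig import arm, optics
import cv2
s=arm.get_state();print(s['time'],s['position'],s['orientation'])
for n in('scene','top','wrist'):
    c=optics.get_calibration(n);print(n,c)
for n in('scene','top'):
    im=optics.get_image(n);cv2.imwrite(f'pics/{n}0.png',im[:,:,::-1])
E
```

```text
0.0 [ 0.24322472 -0.57550102  0.23305401] [[ 9.21148712e-01  3.89210671e-01 -3.20870025e-04]
 [ 3.89210788e-01 -9.21148129e-01  1.04216202e-03]
 [ 1.10051755e-04 -1.08487227e-03 -9.99999405e-01]]
scene {'fov_y': 42.049013774407214, 'cx': 259.9717554923631, 'cy': 186.10463720376598, 'extrinsics': array([[-0.03211366,  0.99946442, -0.00629109,  0.07206908],
       [-0.77808222, -0.02104873,  0.62780969,  0.3424385 ],
       [ 0.62734103,  0.02505626,  0.77834145, -1.45013606],
       [ 0.        ,  0.        ,  0.        ,  1.        ]])}
top {'fov_y': 54.27767320567706, 'cx': 247.96654465162624, 'cy': 194.28299506580092, 'extrinsics': array([[-0.01770749, -0.99975686, -0.0131404 , -0.03127492],
       [ 0.98381553, -0.01976589,  0.17809076, -0.48733352],
       [-0.1783072 , -0.00977419,  0.98392632, -0.62765272],
       [ 0.        ,  0.        ,  0.        ,  1.        ]])}
wrist {'fov_y': 66.68703651040335, 'cx': 259.73077345469073, 'cy': 191.7374331971998, 'hand_eye': array([[-3.27866463e-04,  9.59150024e-01,  2.82897728e-01,
         7.96547687e-02],
       [ 9.99999944e-01,  3.34841718e-04,  2.36940867e-05,
         1.01449141e-03],
       [-7.19997775e-05,  2.82897720e-01, -9.59150079e-01,
        -1.51843451e-01],
       [ 0.00000000e+00,  0.00000000e+00,  0.00000000e+00,
         1.00000000e+00]])}
```

View pics/scene0.png

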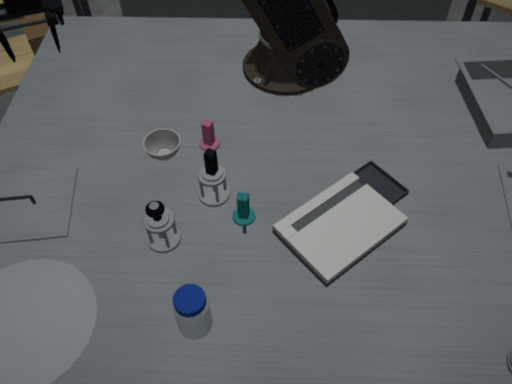

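View pics/top0.png

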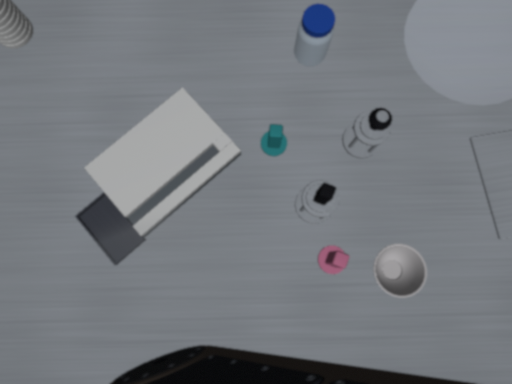

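Top view: the candidates are the black square handle (325,193), the black round knob, which is the corer (380,118), the turquoise look-alike (275,135) and the pink look-alike (340,258). I choose the black square one. The board is around (165,165), with its tray at lower left (110,228).

```bash
cat > h.py <<'E'
import numpy as np,cv2
from rig import arm,optics
def cam(n,s=None):
    c=optics.get_calibration(n);f=192/np.tan(np.radians(c['fov_y']/2))
    if n=='wrist':
        T=np.eye(4);T[:3,:3]=s['orientation'];T[:3,3]=s['position'];W=T@c['hand_eye']
    else: W=np.linalg.inv(c['extrinsics'])
    return f,c['cx'],c['cy'],W
def rays(C,uv):
    f,cx,cy,W=C;uv=np.atleast_2d(np.asarray(uv,float))
    d=np.c_[(uv[:,0]-cx)/f,-(uv[:,1]-cy)/f,-np.ones(len(uv))]@W[:3,:3].T
    return W[:3,3],d
def plane(C,uv,z):
    o,d=rays(C,uv);return o+d*((z-o[2])/d[:,2])[:,None]
def proj(C,P):
    f,cx,cy,W=C;p=(np.atleast_2d(P)-W[:3,3])@W[:3,:3]
    return np.c_[cx+f*p[:,0]/-p[:,2],cy-f*p[:,1]/-p[:,2]]
def tri(Cs,uvs):
    A=np.zeros((3,3));b=np.zeros(3)
    for C,uv in zip(Cs,uvs):
        o,d=rays(C,uv);d=d[0]/np.linalg.norm(d[0]);M=np.eye(3)-np.outer(d,d);A+=M;b+=M@o
    return np.linalg.solve(A,b)
E
python3 - <<'E'
from h import *
t=cv2.imread('pics/top0.png');s=cv2.imread('pics/scene0.png')
Ct,Cs=cam('top'),cam('scene')
def blob(im,box,th=50):
    x0,y0,x1,y1=box;m=(im[y0:y1,x0:x1].max(2)<th).astype('uint8')
    n,l,st,c=cv2.connectedComponentsWithStats(m);i=1+st[1:,4].argmax();print(st[i]+[x0,y0,0,0,0],c[i]+[x0,y0]);return c[i]+[x0,y0]
a=blob(t,(295,170,350,225));b=blob(s,(190,140,230,180));print('handle mid',tri([Ct,Cs],[a,b]))
# board
m=(t.min(2)>160).astype('uint8');m[:, 260:]=0;m[:80]=0
m=cv2.morphologyEx(m,cv2.MORPH_CLOSE,np.ones((15,15)))
cs,_=cv2.findContours(m,cv2.RETR_EXTERNAL,cv2.CHAIN_APPROX_NONE);c=max(cs,key=cv2.contourArea)[:,0]
P=plane(Ct,c,.03)[:,:2].astype('float32');r=cv2.minAreaRect(P);print(r,cv2.boxPoints(r),proj(Ct,np.c_[cv2.boxPoints(r),[.03]*4]))
A=cv2.resize(t[80:270,70:250],None,fx=2.2,fy=2.2);B=cv2.resize(t[165:225,290:350],None,fx=6,fy=6)
o=np.zeros((420,780,3),'uint8');o[:A.shape[0],:A.shape[1]]=A;o[:360,400:760]=B;cv2.imwrite('pics/c1.png',o)
E
```

```text
[315 184  20  20 265] [324.18113208 193.49433962]
[204 149  14  26 290] [210.47586207 161.42068966]
handle mid [ 0.47199689 -0.16199968  0.1180391 ]
((0.5603443384170532, 0.11883509159088135), (0.16571836173534393, 0.23601950705051422), 40.63370132446289) [[ 0.42061308  0.15443172]
 [ 0.5743139  -0.02468075]
 [ 0.7000756   0.08323847]
 [ 0.5463748   0.26235095]] [[140.52535178 233.83547649]
 [238.78586342 149.6120751 ]
 [182.09359036  88.13332414]
 [ 85.05435901 167.26487907]]
```

View pics/c1.png

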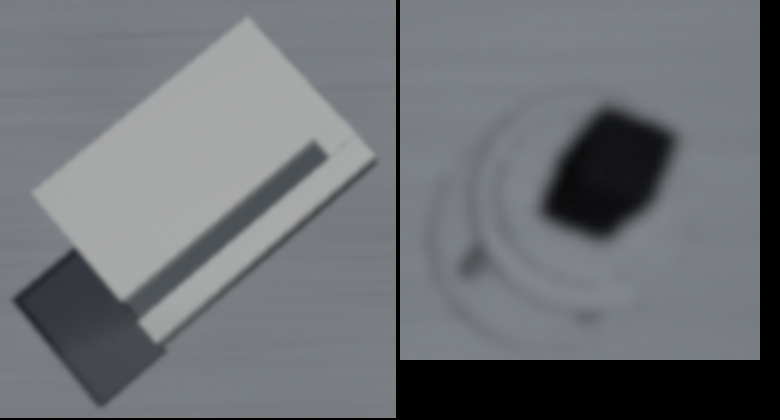

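send_rows --moves '[[[372, -292, 13], [0, 0, -0.735]], [[372, -292, 13], [0, 0, -0.735]], [[372, -292, 13], [0, 0, -0.735]], [[372, -292, 13], [0, 0, -0.735]], [[372, -292, 13], [0, 0, -0.735]], [[372, -292, 13], [0, 0, -0.735]], [[372, -292, 13], [0, 0, -0.735]], [[372, -292, 13], [0, 0, -0.735]], [[372, -292, 13], [0, 0, -0.735]], [[372, -292, 13], [0, 0, -0.735]], [[372, -292, 13], [0, 0, -0.735]], [[372, -292, 13], [0, 0, -0.735]], [[372, -292, 13], [0, 0, -0.735]], [[372, -292, 13], [0, 0, -0.735]], [[372, -292, 13], [0, 0, -0.735]], [[372, -292, 13], [0, 0, -0.735]]]' --jaw 100

```text
time: 1.43
position: [0.4718, -0.163, 0.2206]
orientation: [[0.424, 0.906, -0.0], [0.906, -0.424, -0.0], [-0.0, -0.0, -1.0]]
contact_force: [-0.1, -0.6, 0.1]
finger_gap: 0.0951
grip_force: 0.0
```

Run:
```python
from h import *
s=arm.get_state();im=optics.get_image('wrist')[:,:,::-1];cv2.imwrite('pics/w1.png',im)
print(s['time'],s['position'],s['orientation'].round(3).tolist(),s['qpos'])
C=cam('wrist',s)
print(proj(C,[[.472,-.162,.145],[.472,-.162,.075],[.472,-.162,0]]))
```

```text
1.4333 [ 0.47182891 -0.16303141  0.22057171] [[0.424, 0.906, -0.0], [0.906, -0.424, -0.0], [-0.0, -0.0, -1.0]] [-2.66417083e+01  1.88528441e+01  1.07546283e+02 -1.38809287e-02
  5.36049958e+01 -1.56900084e+00]
[[258.84367537 204.51917658]
 [258.9903322  182.89325614]
 [259.08985581 168.21757035]]
```

View pics/w1.png

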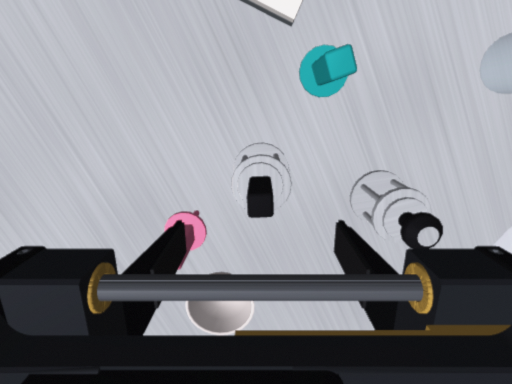

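Wrist view: the black square handle spans about (248–273, 178–217), square to the jaws, with the stand ring centred near (262,181). The corer (420,230) and the pink look-alike (187,230) are to either side.

Run:
```python
from h import *
s=arm.get_state();C=cam('wrist',s);im=cv2.imread('pics/w1.png')
m=(im[150:235,225:300].max(2)<60).astype('uint8')
n,l,st,c=cv2.connectedComponentsWithStats(m);i=1+st[1:,4].argmax();ys,xs=np.where(l==i);xs+=225;ys+=150
print(st[i]+[225,150,0,0,0])
for y in range(176,222,4):
    r=xs[ys==y]; print(y,r.min() if len(r) else 0,r.max() if len(r) else 0)
# predicted handle corners
P=s['position']*[1,1,0];R=s['orientation']
for z in(.145,.081):
    print(z,proj(C,[[*(P+R[:,0]*a*.011+R[:,1]*b*.011)[:2],z] for a in(-1,1) for b in(-1,1)]).round(1).tolist())
B=cv2.resize(im[130:230,210:310],None,fx=6,fy=6);cv2.imwrite('pics/c2.png',B)
```

```text
[248 177  25  40 938]
176 0 0
180 250 270
184 249 270
188 249 271
192 248 271
196 248 272
200 248 272
204 248 272
208 248 272
212 248 272
216 250 269
220 0 0
0.145 [[246.0, 218.1], [272.4, 218.1], [245.7, 192.9], [272.7, 192.9]]
0.081 [[248.7, 195.5], [269.8, 195.5], [248.5, 174.9], [270.0, 174.9]]
```

View pics/c2.png

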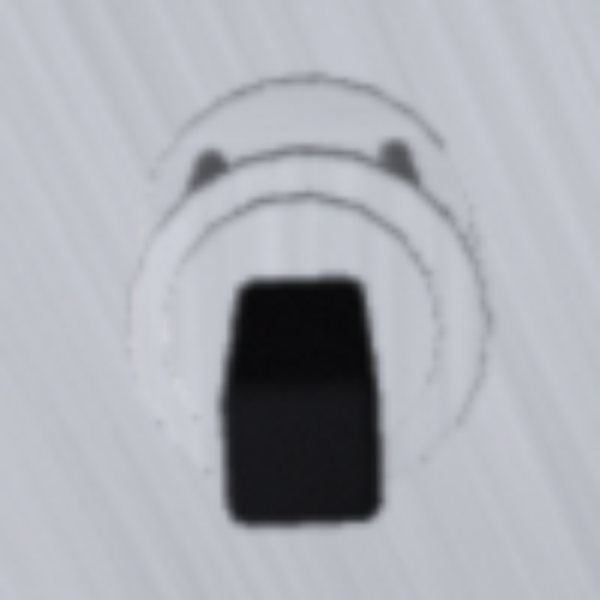

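send_rows --moves '[[[0, 1, 30], [0, 0, 0]], [[0, 1, 60], [0, 0, 0]], [[0, 1, 85], [0, 0, 0]], [[0, 1, 98], [0, 0, 0]], [[0, 1, 102], [0, 0, 0]], [[0, 1, 102], [0, 0, 0]], [[0, 1, 102], [0, 0, 0]]]'

```text
time: 2.07
position: [0.4733, -0.1631, 0.1192]
orientation: [[0.423, 0.906, 0.001], [0.906, -0.423, -0.0], [-0.0, 0.001, -1.0]]
contact_force: [0.3, 0.7, -0.2]
finger_gap: 0.095
grip_force: 0.0
```

send_rows --moves '[[[0, 0, 0], [0, 0, 0]], [[0, 0, 0], [0, 0, 0]], [[0, 0, 0], [0, 0, 0]], [[0, 0, 0], [0, 0, 0]], [[0, 0, 0], [0, 0, 0]], [[0, 0, 0], [0, 0, 0]], [[0, 0, 0], [0, 0, 0]], [[0, 0, 0], [0, 0, 0]], [[0, 0, 0], [0, 0, 0]], [[0, 0, 0], [0, 0, 0]]]' --jaw 0 --force 35

```text
time: 2.9
position: [0.4732, -0.1624, 0.1186]
orientation: [[0.422, 0.906, -0.0], [0.906, -0.422, -0.0], [-0.0, -0.0, -1.0]]
contact_force: [0.2, -0.5, 0.6]
finger_gap: 0.0337
grip_force: 0.0
```

send_rows --moves '[[[0, 0, 0], [0, 0, 0]], [[0, 0, 0], [0, 0, 0]], [[0, 0, 0], [0, 0, 0]], [[0, 0, 0], [0, 0, 0]], [[0, 0, 0], [0, 0, 0]]]'

```text
time: 3.32
position: [0.4732, -0.1624, 0.1186]
orientation: [[0.422, 0.906, -0.0], [0.906, -0.422, -0.0], [-0.0, -0.0, -1.0]]
contact_force: [-0.2, 0.4, -0.5]
finger_gap: 0.0218
grip_force: 35.0
```

Run:
```python
from h import *
s=arm.get_state();print(s['time'],s['position'],s['finger_gap'],s['grip_force'])
```

```text
3.3167 [ 0.47318273 -0.16236295  0.11859648] 0.02175386057239272 34.98482823371887
```

send_rows --moves '[[[0, 0, -15], [0, 0, 0]], [[0, 0, -40], [0, 0, 0]], [[0, 0, -70], [0, 0, 0]], [[0, 0, -100], [0, 0, 0]], [[0, 0, -110], [0, 0, 0]], [[20, 0, -110], [0, 0, 0]], [[50, 1, -110], [0, 0, 0]], [[80, 2, -110], [0, 0, 0]], [[110, 3, -110], [0, 0, 0]], [[140, 3, -110], [0, 0, 0]], [[170, 4, -110], [0, 0, 0]], [[198, 5, -110], [0, 0, 0]], [[212, 5, -110], [0, 0, 0]], [[216, 5, -110], [0, 0, 0]], [[216, 5, -110], [0, 0, 0]], [[216, 5, -110], [0, 0, 0]]]'

```text
time: 4.65
position: [0.5685, 0.0305, 0.2282]
orientation: [[0.422, 0.906, -0.001], [0.906, -0.422, -0.0], [-0.001, -0.001, -1.0]]
contact_force: [-0.1, -0.1, -1.1]
finger_gap: 0.0219
grip_force: 35.0
```

Run:
```python
from h import *
s=arm.get_state();im=optics.get_image('wrist')[:,:,::-1];cv2.imwrite('pics/w2.png',im)
np.savez('w2.npz',p=s['position'],R=s['orientation'])
print(s['time'],s['position'],s['finger_gap'])
C=cam('wrist',s);ex=np.array([-.651,.759]);ey=np.array([-.759,-.651]);b=np.array([.5603,.1188])
G=lambda x,y,z:[*(b+ex*x+ey*y),z]
v=im.copy()
for p in proj(C,[G(-.09,.039,.03),G(-.09,.061,.03),G(0.03,.039,.03),G(0.03,.061,.03),G(-.12,.085,.03)]):
    cv2.circle(v,tuple(int(q) for q in p.round()),2,(0,0,255),-1);print(p.round(1))
print('tip',proj(C,s['position']-[0,0,.1036]))
cv2.imwrite('pics/w2v.png',v)
```

```text
4.65 [0.56846246 0.03054843 0.22822336] 0.021916463595332975
[276.7 169.6]
[269.1 185.4]
[184.4 128.3]
[178.  145.4]
[282.5 211.3]
tip [[259.28548472 195.55447833]]
```

View pics/w2v.png

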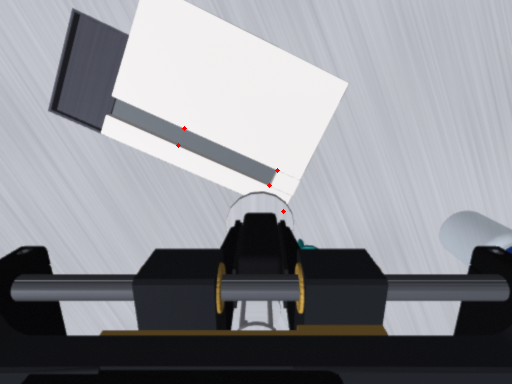

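The wrist view shows the groove from its closed end near (273,178) to about (112,108). The predicted corner points lie on it. Now a quick cross-profile check.

Run:
```python
from h import *
d=np.load('w2.npz');C=cam('wrist',dict(position=d['p'],orientation=d['R']))
im=cv2.imread('pics/w2.png').min(2).astype('float32')
ex=np.array([-.651,.759]);ey=np.array([-.759,-.651]);b=np.array([.5603,.1188])
def prof(pts):
    q=proj(C,pts).astype('float32');return cv2.remap(im,q[:,:1],q[:,1:],cv2.INTER_LINEAR)[:,0].astype(int)
ys=np.arange(.03,.092,.001)
for x in(-.07,-.03,.01,.05,.09,.11):
    p=prof(np.array([[*(b+ex*x+ey*y),.03] for y in ys]));k=ys[p<190];k=k[k<.075]
    j=[y for y,v in zip(ys,p) if y>.07 and v<215]
    print(x,k.min(),k.max(),j[:1])
xs=np.arange(-.1,-.07,.001)
print(list(zip((xs*1000).astype(int),prof(np.array([[*(b+ex*x+ey*.05),.03] for x in xs])))))
xs=np.arange(.1,.13,.001)
for y in(0.,.05):print(prof(np.array([[*(b+ex*x+ey*y),.03] for x in xs])))
```

```text
-0.07 0.03900000000000001 0.061000000000000026 [np.float64(0.08000000000000004)]
-0.03 0.04000000000000001 0.061000000000000026 [np.float64(0.08500000000000005)]
0.01 0.04000000000000001 0.061000000000000026 [np.float64(0.08600000000000005)]
0.05 0.04000000000000001 0.061000000000000026 [np.float64(0.08600000000000005)]
0.09 0.04000000000000001 0.061000000000000026 [np.float64(0.08600000000000005)]
0.11 0.04000000000000001 0.061000000000000026 [np.float64(0.08500000000000005)]
[(np.int64(-100), np.int64(239)), (np.int64(-99), np.int64(239)), (np.int64(-98), np.int64(239)), (np.int64(-97), np.int64(239)), (np.int64(-96), np.int64(239)), (np.int64(-95), np.int64(239)), (np.int64(-94), np.int64(238)), (np.int64(-93), np.int64(238)), (np.int64(-92), np.int64(231)), (np.int64(-91), np.int64(203)), (np.int64(-90), np.int64(160)), (np.int64(-89), np.int64(133)), (np.int64(-88), np.int64(116)), (np.int64(-87), np.int64(111)), (np.int64(-86), np.int64(111)), (np.int64(-84), np.int64(111)), (np.int64(-83), np.int64(111)), (np.int64(-82), np.int64(111)), (np.int64(-81), np.int64(111)), (np.int64(-80), np.int64(111)), (np.int64(-79), np.int64(111)), (np.int64(-78), np.int64(110)), (np.int64(-77), np.int64(110)), (np.int64(-76), np.int64(111)), (np.int64(-75), np.int64(112)), (np.int64(-74), np.int64(111)), (np.int64(-73), np.int64(111)), (np.int64(-72), np.int64(111)), (np.int64(-71), np.int64(111)), (np.int64(-70), np.int64(111))]
[241 241 241 241 241 241 241 241 242 241 241 241 241 241 241 241 241 239
 223 171  94  78  78  78  77  76  76  77  78  78]
[117 117 117 117 117 117 117 117 117 117 117 116 109  82  67  73  78  79
  78  79  80  80  79  79  79  78  78  79  80  80]
```

send_rows --moves '[[[0, 0, 30], [0, 0, 0]], [[0, 0, 60], [0, 0, 0]], [[0, 0, 75], [0, 0, 0]], [[0, 0, 85], [0, 0, 0]], [[0, 0, 93], [0, 0, 0]], [[0, 0, 99], [0, 0, 0]], [[0, 0, 103], [0, 0, 0]], [[0, 0, 105.5], [0, 0, 0]], [[0, 0, 105.5], [0, 0, 0]], [[0, 0, 105.5], [0, 0, 0]], [[0, 0, 105.5], [0, 0, 0]]]'

```text
time: 5.62
position: [0.5692, 0.0313, 0.1236]
orientation: [[0.422, 0.906, 0.001], [0.906, -0.422, -0.0], [0.0, 0.001, -1.0]]
contact_force: [0.6, -0.3, -1.5]
finger_gap: 0.022
grip_force: 35.0
```

```bash
cat > b.py <<'E'
from h import *
s=arm.get_state();d=s['position'][:2]-[.5603,.1188]
print(s['time'],'bx',d@[-.651,.759],'by',d@[-.759,-.651],'tipz',s['position'][2]-.1036,s['contact_force'],s['finger_gap'])
E
python3 b.py
python3 - <<'E'
from h import *
im=optics.get_image('scene')[:,:,::-1];cv2.imwrite('pics/s2.png',cv2.resize(im[120:300,180:420],None,fx=3,fy=3))
E
```

```text
5.6167 bx -0.0721646626153917 by 0.05020662601434026 tipz 0.02002660159880358 [ 0.61431248 -0.26898762 -1.45809673] 0.0220177473111914
```

View pics/s2.png

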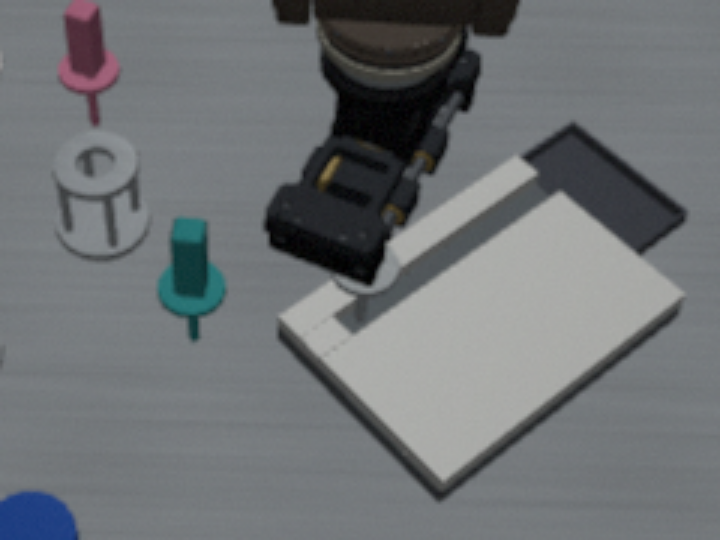

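The scene crop shows the pin down in the groove near its closed end, at (365,310), and the stand empty. I'll draw it along now.

send_rows --moves '[[[0.7, -1.6, 0.5], [0, 0, 0]], [[2, -4.5, 0.5], [0, 0, 0]], [[3.5, -7.7, 0.5], [0, 0, 0]], [[5, -10.9, 0.5], [0, 0, 0]], [[6.4, -14.1, 0.5], [0, 0, 0]], [[7.8, -17.3, 0.5], [0, 0, 0]], [[9.3, -20.4, 0.5], [0, 0, 0]], [[10.7, -23.6, 0.5], [0, 0, 0]], [[12.2, -26.8, 0.5], [0, 0, 0]], [[13.6, -30, 0.5], [0, 0, 0]], [[15.1, -33.2, 0.5], [0, 0, 0]], [[16.5, -36.4, 0.5], [0, 0, 0]], [[18, -39.5, 0.5], [0, 0, 0]], [[19.4, -42.7, 0.5], [0, 0, 0]], [[20.8, -45.9, 0.5], [0, 0, 0]], [[22.3, -49.1, 0.5], [0, 0, 0]], [[23.7, -52.3, 0.5], [0, 0, 0]], [[25.2, -55.4, 0.5], [0, 0, 0]], [[26.6, -58.6, 0.5], [0, 0, 0]], [[27.3, -60.2, 0.5], [0, 0, 0]]]'

```text
time: 7.33
position: [0.5256, 0.0818, 0.1226]
orientation: [[0.422, 0.907, -0.0], [0.907, -0.422, -0.0], [-0.0, -0.0, -1.0]]
contact_force: [0.2, -0.3, -1.3]
finger_gap: 0.0219
grip_force: 35.0
```

```bash
python3 b.py
```

```text
7.3333 bx -0.005465327712587372 by 0.05043612312817542 tipz 0.018997967253293307 [ 0.19947571 -0.2939067  -1.3185516 ] 0.021901514676464277
```

send_rows --moves '[[[0.7, -1.6, 0], [0, 0, 0]], [[2, -4.5, 0], [0, 0, 0]], [[3.5, -7.7, 0], [0, 0, 0]], [[5, -10.9, 0], [0, 0, 0]], [[6.4, -14.1, 0], [0, 0, 0]], [[7.8, -17.3, 0], [0, 0, 0]], [[9.3, -20.4, 0], [0, 0, 0]], [[10.7, -23.6, 0], [0, 0, 0]], [[12.2, -26.8, 0], [0, 0, 0]], [[13.6, -30, 0], [0, 0, 0]], [[15.1, -33.2, 0], [0, 0, 0]], [[16.5, -36.4, 0], [0, 0, 0]], [[18, -39.5, 0], [0, 0, 0]], [[19.4, -42.7, 0], [0, 0, 0]], [[20.8, -45.9, 0], [0, 0, 0]], [[22.3, -49.1, 0], [0, 0, 0]], [[23.7, -52.3, 0], [0, 0, 0]], [[25.2, -55.4, 0], [0, 0, 0]], [[26.6, -58.6, 0], [0, 0, 0]], [[27.3, -60.2, 0], [0, 0, 0]]]'

```text
time: 9.0
position: [0.4825, 0.132, 0.1226]
orientation: [[0.422, 0.907, -0.0], [0.907, -0.422, -0.0], [-0.0, -0.0, -1.0]]
contact_force: [0.5, 0.2, -0.3]
finger_gap: 0.0219
grip_force: 35.0
```

```bash
python3 b.py
```

```text
9.0 bx 0.060621435786372906 by 0.050430065508545965 tipz 0.019017298428135737 [ 0.47546463  0.19257439 -0.28852305] 0.02187049668258528
```

send_rows --moves '[[[0.7, -1.6, 0], [0, 0, 0]], [[2, -4.5, 0], [0, 0, 0]], [[3.5, -7.7, 0], [0, 0, 0]], [[5, -10.9, 0], [0, 0, 0]], [[6.4, -14.1, 0], [0, 0, 0]], [[7.8, -17.3, 0], [0, 0, 0]], [[9.3, -20.4, 0], [0, 0, 0]], [[10.7, -23.6, 0], [0, 0, 0]], [[12.2, -26.8, 0], [0, 0, 0]], [[13.6, -30, 0], [0, 0, 0]], [[15.1, -33.2, 0], [0, 0, 0]], [[16.5, -36.4, 0], [0, 0, 0]], [[18, -39.5, 0], [0, 0, 0]], [[19.4, -42.7, 0], [0, 0, 0]], [[20.8, -45.9, 0], [0, 0, 0]], [[21.5, -47.5, 0], [0, 0, 0]], [[21.5, -47.5, 0], [0, 0, 0]], [[21.5, -47.5, 0], [0, 0, 0]], [[21.5, -47.5, 0], [0, 0, 0]]]'

```text
time: 10.58
position: [0.449, 0.1711, 0.1226]
orientation: [[0.422, 0.906, 0.0], [0.906, -0.422, -0.0], [-0.0, 0.0, -1.0]]
contact_force: [0.1, -0.1, -1.1]
finger_gap: 0.0223
grip_force: 35.0
```

```bash
python3 b.py
```

```text
10.5833 bx 0.11218244308372109 by 0.05039008172698731 tipz 0.01900408057916203 [ 0.1380351  -0.06061492 -1.06988179] 0.022273729759476776
```

send_rows --moves '[[[0, 0, -10], [0, 0, 0]], [[0, 0, -35], [0, 0, 0]], [[0, 0, -65], [0, 0, 0]], [[0, 0, -95], [0, 0, 0]], [[0, 0, -106], [0, 0, 0]], [[-15, 8.4, -106], [0, 0, 0]], [[-45, 25, -106], [0, 0, 0]], [[-75, 42, -106], [0, 0, 0]], [[-105, 58.5, -106], [0, 0, 0]], [[-135, 75, -106], [0, 0, 0]], [[-165, 92, -106], [0, 0, 0]], [[-195, 108.6, -106], [0, 0, 0]], [[-225, 125, -106], [0, 0, 0]], [[-255, 142, -106], [0, 0, 0]], [[-278, 155, -106], [0, 0, 0]], [[-289, 161, -106], [0, 0, 0]], [[-292, 162.7, -106], [0, 0, 0]], [[-292, 162.7, -106], [0, 0, 0]], [[-292, 162.7, -106], [0, 0, 0]]]'

```text
time: 12.17
position: [0.4729, -0.1612, 0.2285]
orientation: [[0.422, 0.907, -0.0], [0.907, -0.422, 0.0], [0.0, -0.001, -1.0]]
contact_force: [0.8, 0.4, -1.2]
finger_gap: 0.0218
grip_force: 35.0
```

Run:
```python
from h import *
s=arm.get_state();im=optics.get_image('wrist')[:,:,::-1];cv2.imwrite('pics/w3.png',cv2.resize(im[110:260,160:360],None,fx=4,fy=4)[:600])
t=s['position']-[0.4732,-.1624,.1186];print(s['position'],s['orientation'].T@t*1000)
C=cam('wrist',s);print(4*(proj(C,[[.473,-.162,.075]])-[160,110]))
```

```text
[ 0.47285511 -0.16122704  0.22853757] [   0.93350677   -0.86476231 -109.93699937]
[[399.01593082 290.14965534]]
```

View pics/w3.png

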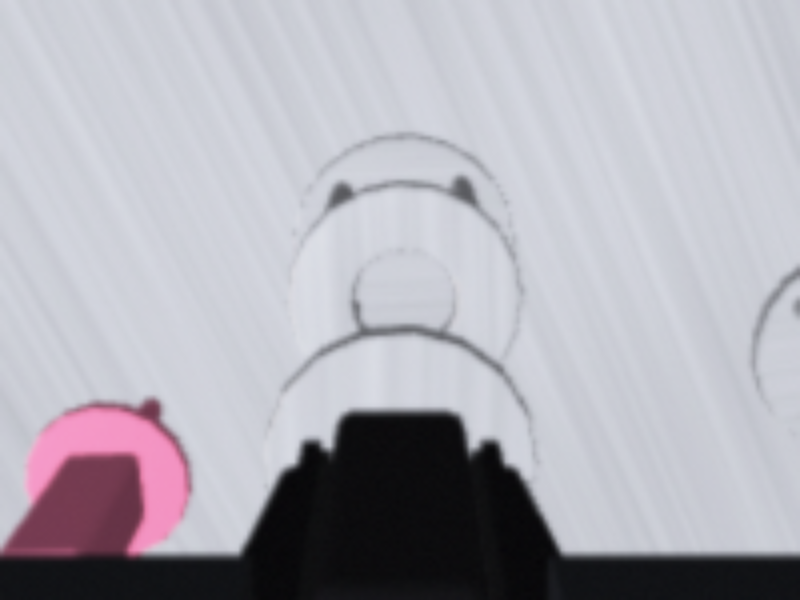

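The ring hole is seen at (405,297), within 2 mm of its predicted place, so I lower the scraper with a small correction.

send_rows --moves '[[[-2, 2, 10], [0, 0, 0]], [[-2, 2, 20], [0, 0, 0]], [[-2, 2, 35], [0, 0, 0]], [[-2, 2, 50], [0, 0, 0]], [[-2, 2, 65], [0, 0, 0]], [[-2, 2, 80], [0, 0, 0]], [[-2, 2, 92], [0, 0, 0]], [[-2, 2, 101], [0, 0, 0]], [[-2, 2, 106], [0, 0, 0]], [[-2, 2, 109], [0, 0, 0]], [[-2, 2, 109.5], [0, 0, 0]], [[-2, 2, 109.5], [0, 0, 0]], [[-2, 2, 109.5], [0, 0, 0]]]'

```text
time: 13.3
position: [0.4742, -0.1649, 0.1195]
orientation: [[0.422, 0.906, 0.001], [0.906, -0.422, -0.0], [-0.0, 0.001, -1.0]]
contact_force: [0.2, -0.8, -1.8]
finger_gap: 0.022
grip_force: 35.0
```

send_rows --moves '[[[0, 0, 0.7], [0, 0, 0]], [[0, 0, 0.7], [0, 0, 0]], [[0, 0, 0.7], [0, 0, 0]]]'

```text
time: 13.55
position: [0.4741, -0.1649, 0.1186]
orientation: [[0.422, 0.906, 0.0], [0.906, -0.422, -0.0], [-0.0, 0.0, -1.0]]
contact_force: [0.0, 0.4, 0.6]
finger_gap: 0.0219
grip_force: 35.0
```

send_rows --moves '[[[0, 0, 0], [0, 0, 0]], [[0, 0, 0], [0, 0, 0]], [[0, 0, 0], [0, 0, 0]], [[0, 0, 0], [0, 0, 0]], [[0, 0, 0], [0, 0, 0]], [[0, 0, 0], [0, 0, 0]], [[0, 0, 0], [0, 0, 0]], [[0, 0, 0], [0, 0, 0]], [[0, 0, 0], [0, 0, 0]], [[0, 0, 0], [0, 0, 0]]]' --jaw 80

```text
time: 14.38
position: [0.474, -0.1649, 0.1184]
orientation: [[0.422, 0.906, 0.0], [0.906, -0.422, -0.0], [-0.0, 0.0, -1.0]]
contact_force: [-0.7, 0.5, -0.9]
finger_gap: 0.075
grip_force: 0.0
```

send_rows --moves '[[[0, 0, -10], [0, 0, 0]], [[0, 0, -30], [0, 0, 0]], [[0, 0, -60], [0, 0, 0]], [[0, 0, -90], [0, 0, 0]], [[0, 0, -110], [0, 0, 0]], [[0, 0, -120], [0, 0, 0]], [[0, 0, -120], [0, 0, 0]], [[0, 0, -120], [0, 0, 0]]]'

```text
time: 15.05
position: [0.4738, -0.1647, 0.2382]
orientation: [[0.422, 0.906, 0.0], [0.906, -0.422, -0.0], [-0.0, 0.0, -1.0]]
contact_force: [-0.2, -0.4, -0.1]
finger_gap: 0.0761
grip_force: 0.0
```

Run:
```python
from h import *
s=arm.get_state();im=optics.get_image('wrist')[:,:,::-1]
o=np.zeros((480,800,3),'uint8');o[:,:480]=cv2.resize(im[120:280,180:340],None,fx=3,fy=3)
sc=optics.get_image('scene')[:,:,::-1];o[:400,480:]=cv2.resize(sc[130:230,180:260],None,fx=4,fy=4)
cv2.imwrite('pics/w4.png',o);print(s['time'],s['position'],s['finger_gap'])
```

```text
15.05 [ 0.47382807 -0.16474957  0.23822466] 0.0760774670481822
```

View pics/w4.png

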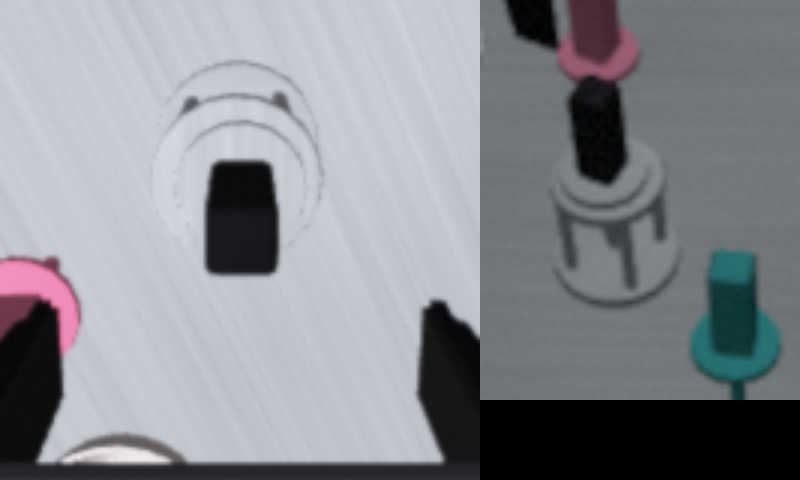

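The scraper stands upright in its stand, with its disc resting on the ring at (240,180), and the jaws are clear.

```bash
python3 -c "
from rig import arm
print(arm.sign_off())"
```

```text
the job is handed in; nothing more can be done
None
```

I drew the scraper along the groove from the closed end to the open end at about 4 cm/s, put it back upright in its own stand, let go, and handed the job in at about 15 s; the hand-in gave no verdict.

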